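Print three motifs with plunger stamps

TASK

Print the motifs on the clay slab: with the fingertips, press down the plunger of the leaf-shaped stamp first, then the round one, then the square one, each lightly, about half way down and never as far as its stop; the plungers stay down by themselves. Do not lift, tip or shift the stamps, leave everything else where it is, and finish clear of everything.

Things in the scene. Friction and masses are not known exactly. Their poses are not given: they have to be found in the camera images.
- slab: grey clay slab 260 x 460 x 10 mm (x, y, z) lying on a dark fibreboard 300 x 500 x 8 mm; fixed to the table. Origin at the centre of the board's underside on the table; the slab's flat top is 18 mm above it, x short side, y long side, z up. The stamps, the ring, the jar and the wooden knife stand on it.
- leaf_stamp: Loose plunger stamp, leaf-shaped: outline with a point at each end, 74 mm along its x, 46 mm wide; pale wood block 45 mm high with a steel foot, on the slab; about 500 g. A thin rod stands out of its top with a leaf-shaped cap 45 x 28 mm with carved veins, 12 mm thick, whose top is 80 mm above the slab when up. Origin at the centre of the underside, z up.
- leaf_top (a point): centre of the flat top of the leaf stamp's plunger cap, where it is pressed; moves with the plunger, z up
- leaf_plunger (a joint): how far that plunger is pressed straight down into its stamp, in m: 0 to 0.0015 at the start, 0.008 half way, 0.016 at its stop. It has no spring: it gives way to a push of about 3 N (a little more when faster) all along its travel and stays where it is left.
- round_stamp: Loose plunger stamp, round: 64 mm in diameter; pale wood block 55 mm high with a steel foot, on the slab; about 500 g. A thin rod stands out of its top with a round cap 36 mm in diameter, 12 mm thick, whose top is 92 mm above the slab when up. Origin at the centre of the underside, z up.
- round_top (a point): centre of the flat top of the round stamp's plunger cap, where it is pressed; moves with the plunger, z up
- round_plunger (a joint): how far that plunger is pressed straight down into its stamp, in m: 0 to 0.0015 at the start, 0.008 half way, 0.016 at its stop. It has no spring: it gives way to a push of about 3 N (a little more when faster) all along its travel and stays where it is left.
- square_stamp: Loose plunger stamp, square: 56 x 56 mm; pale wood block 32 mm high with a steel foot, on the slab; about 500 g. A thin rod stands out of its top with a square cap 34 x 34 mm, 12 mm thick, whose top is 66 mm above the slab when up. Origin at the centre of the underside, z up.
- square_top (a point): centre of the flat top of the square stamp's plunger cap, where it is pressed; moves with the plunger, z up
- square_plunger (a joint): how far that plunger is pressed straight down into its stamp, in m: 0 to 0.0015 at the start, 0.008 half way, 0.016 at its stop. It has no spring: it gives way to a push of about 3 N (a little more when faster) all along its travel and stays where it is left.
- cutter_ring: bystander: loose steel ring 48 mm in diameter, 22 mm high, on the slab; origin under its centre
- slip_jar: bystander: loose white jar 38 mm in diameter, 45 mm high, on the slab; origin under its centre
- wood_knife: bystander: loose flat wooden modelling knife about 130 mm long, 16 mm wide, 6 mm thick, on the slab; origin at its underside near mid-length, lying along its x
- clay_block: bystander: grey block 150 x 100 x 55 mm on the table at the robot's left; origin under its centre
- tool_pot: bystander: terracotta cup 76 mm in diameter, 95 mm high with tool sticks up to 170 mm high, on the table at the robot's right; origin under its centre
- glaze_bottle: bystander: white bottle 56 mm in diameter, 130 mm high, on the table at the robot's right; origin under its centre
- brush: bystander: brush lying on the table at the robot's left; origin at its underside
There are look-alikes about, which are no part of the job. What is shaped like the leaf_stamp but green or red is not meant.

How it is judged:
On the way, in this order (a step that is already met when the one before it is completed fails the run):
1. the leaf stamp's plunger is pressed (over 4 mm) while the round and square ones are still up (under 3 mm) (value of joint leaf_plunger above 0.004 m and value of joint each of round_plunger, square_plunger below 0.003 m), for 0.1 s.
2. then the round stamp's plunger is pressed (over 4 mm) while the square one is still up (under 3 mm) (value of joint each of leaf_plunger, round_plunger above 0.004 m and value of joint square_plunger below 0.003 m), for 0.1 s.
3. then the square stamp's plunger is pressed (over 4 mm) (value of joint each of leaf_plunger, round_plunger, square_plunger above 0.004 m), for 0.1 s.
At the end, for the whole second after the job is handed in: All three plungers stand between 4 and 13.5 mm down (of 16 mm); all three stamps stand upright (within 0.1 rad), at rest on the slab (raised less than 4 mm) and within 15 mm of where they began; every bystander is within 20 mm of where it began (all of step 3 and value of joint each of leaf_plunger, round_plunger, square_plunger below 0.0135 m and distance of each of leaf_stamp, round_stamp, square_stamp from where it was at the start of the episode below 0.015 m and angle between each of leaf_stamp, round_stamp, square_stamp's own z axis and vertical below 0.1 rad and z of each of leaf_stamp, round_stamp, square_stamp in the frame of slab below 0.022 m and linear speed of each of leaf_stamp, round_stamp, square_stamp below 0.02 m/s and distance of each of cutter_ring, slip_jar, wood_knife, clay_block, tool_pot, glaze_bottle, brush from where it was at the start of the episode below 0.02 m); the robot touches nothing.
It fails at once if a stamp's plunger is driven more than 13.5 mm down, nearly to its stop (value of joint any of leaf_plunger, round_plunger, square_plunger above 0.0135 m).
It fails at once if the fingers press a stamp harder than 25 N (contact force between the fingers and leaf_stamp above 25 N or contact force between the fingers and round_stamp above 25 N or contact force between the fingers and square_stamp above 25 N).
It fails at once if a stamp is lifted more than 10 mm or tipped more than 0.25 rad (z of any of leaf_stamp, round_stamp, square_stamp in the frame of slab above 0.028 m or angle between any of leaf_stamp, round_stamp, square_stamp's own z axis and vertical above 0.25 rad).
It fails at once if a stamp is shifted more than 25 mm (distance of any of leaf_stamp, round_stamp, square_stamp from where it was at the start of the episode above 0.025 m).
It fails at once if a bystander is moved more than 30 mm (distance of any of cutter_ring, slip_jar, wood_knife, clay_block, tool_pot, glaze_bottle, brush from where it was at the start of the episode above 0.03 m).
It also fails if it takes over 51 s, if anything falls off the work surface, if the arm or the gripper's body presses on something with over 40 N, if the wrist force passes 120 N, or if a joint passes its speed limit or range.

ROBOT

A 6-joint arm with a two-finger parallel gripper is mounted at the origin on the work surface. World frame = base frame: x ahead of the robot, y to its left, z up, the work surface at z = 0. Lengths are in m, angles in rad, forces in N, time in s.
With the tool pointing down it reaches from about 0.3 to 0.875 m from the base axis. Payload 6.4 kg.
Tool frame: the origin (TCP) lies on the centre line of the jaws, within the pads' length; the fingertips stand 25 mm ahead of it and the grasp point (between the pads) lies 6 mm ahead of it; z points along the fingers, y is the line along which they close (so a half turn about z gives the same grasp; the last joint's range is limited). The gripper opens to 85 mm and grips with 20 to 120 N. Pads are 22 mm wide; open, the fingers measure 114 mm over their backs; the gripper's body (76 mm by 85 mm) begins 54 mm behind the grasp point. The pads swing forward as they close: fully open they stand 13 mm farther back than shut.
Start: joints at [-1.509, 0.181, 1.607, -0, 1.354, -0.206], TCP at [0.152, -0.555, 0.256] pointing down, gripper open.
Joint ranges: [-2.99, 2.99], [-0.89, 2.07], [0.3, 2.58], [-1.14, 4.28], [0, 2.63], [-3.12, 3.12]. Speed limits (rad/s): [2.57, 2.57, 3.01, 3.14, 3.14, 3.14].

INTERFACE

Orientations are given as a unit quaternion [w, x, y, z].
In Python, from bench import get_obs, camera, hand_in, spot_in gives the robot as it stands.
- The arm moves only by the shell command python3 -m jog 'ROWS'. ROWS is JSON, one flat list of numbers, 7 for each row, row after row: the shift along the tool's x, y, z in m, then the turn, a rotation vector about the tool's x, y, z in rad, then the closure, from 0 (fully open) to 1 (shut). A call has 1 to 20 rows; each row is the pose to reach, as a shift and turn from the pose commanded when the call began, along the tool's axes at that moment; what a row does not reach only later rows make up. A row lasts 1/8 s, in which the tool goes at most 62.5 mm and 10.7 degrees, less where a joint would pass 70% of its speed; a pose out of reach is approached as far as the arm can. A call with a gripper value outside its range is refused whole. The fingers move at their own pace and stop on an object; the grip force is fixed at half the most. Time passes only in rows, so rows that repeat a pose let the fingers close. It gives the time, the measured TCP pose, the force, the opening and the grip force at its end, in the units of the state.
- get_obs(): the state, without advancing time (a new reading comes with each control period).
- camera(name): name is "scene" or "top"; returns a dict with "frame" (400x640x3 uint8, red, green, blue), "mtx" (3x3 intrinsics, pixels), "extrinsics" (4x4, takes a point from camera to world coordinates). Camera axes: x right, y up, looking along -z (the intrinsics and any distortion apply to the point x, -y, -z); pixel columns grow to the right and rows downward; lengths in m; the calibration is good to about 2 mm. A picture is of the moment at which its call begins. There is no depth.
- hand_in(): hands the job in; it is judged then, once.
Trained networks look in a picture, given as the dict that the camera call returned (one of the last four; its "shot" number tells which), for a name from the list of things; names that differ only in an ending like _2 or _b are one class to them, and where a whole thing is asked for, a point or a joint stands for the part that bears it (a point fixed in the world has none). Each returns a list of dicts, best first, with "confidence" (0 to 1); they miss things now and then, are a little off and sometimes report something else, mostly with a low value. They report only what shows in the picture. A call takes as long as a camera call. They do not tell look-alikes from the thing itself.
- spot_in(picture, name): "xyz" ([x, y, z] in m, in world coordinates, good to about 4 mm: the middle of the surface that is visible of it).
The state is a dict: "time_s": time; "q": joint angles; "dq": joint speeds; "joint_efforts": joint torques, N m; "eef_pos": TCP position; "eef_rot": TCP orientation; "wrist_force": force on the tool from outside, world axes, zero at the start; "torque": the same for the moment, N m; "opening": opening from 0.0 (shut) to 1.0 (fully open); "grasp_force": force on a finger pad.
Only numpy, scipy, OpenCV 4.12 (cv2) and the standard library are available. Lean on these libraries where they do the work, as an engineer would, in place of code of your own. Each camera call takes 0.05 s, during which the arm holds its last target. There are 200 camera calls.

## Working session

There is one attempt and no reset: what is moved stays moved. The work goes in short steps, Python scripts to look and compute and a shell command to move; the robot and the scene stay as the last step left them, time stands still between calls to the robot, and variables do not carry over. Pictures are saved under pics/ and viewed, at most 10 in all, crops included, and the job is handed in when it is done.

```bash
mkdir -p pics; python3 - <<'E'
from bench import *
import cv2
for n in ("top","scene"):
    p=camera(n); cv2.imwrite(f"pics/{n}0.png",p["frame"][:,:,::-1])
    M=__import__("numpy").linalg.inv(p["extrinsics"])
    for k in ["leaf_stamp","leaf_top","round_top","square_top","slip_jar","cutter_ring","wood_knife","tool_pot","glaze_bottle","slab"]:
        for d in spot_in(p,k)[:3]:
            x=d["xyz"]; c=M@[*x,1]; u=p["mtx"]@[c[0],-c[1],-c[2]]; u=u/u[2]
            print(n,k,[round(float(v),3) for v in x],round(d["confidence"],2),u[:2].astype(int))
o=get_obs(); print(o["time_s"],o["eef_pos"],o["eef_rot"],o["opening"],o["wrist_force"])
E
```

```text
top leaf_stamp [0.659, 0.272, 0.042] 0.73 [242 133]
top leaf_stamp [0.24, 0.441, 0.046] 0.7 [191 262]
top leaf_stamp [0.431, 0.268, 0.043] 0.67 [244 202]
top leaf_top [0.659, 0.275, 0.083] 0.48 [239 131]
top leaf_top [0.433, 0.274, 0.077] 0.47 [240 201]
top round_top [0.538, -0.228, 0.113] 0.62 [398 165]
top slip_jar [0.54, -0.049, 0.085] 0.35 [341 167]
top cutter_ring [0.529, -0.21, 0.069] 0.19 [391 170]
top wood_knife [0.627, -0.13, 0.023] 0.73 [364 143]
top tool_pot [0.519, -0.451, 0.062] 0.72 [465 172]
top tool_pot [0.537, -0.043, 0.051] 0.45 [339 169]
top glaze_bottle [0.644, -0.407, 0.089] 0.6 [452 132]
top slab [0.511, -0.061, 0.018] 0.64 [344 177]
scene leaf_stamp [0.535, 0.092, 0.065] 0.76 [331 224]
scene leaf_stamp [0.551, 0.265, 0.047] 0.69 [392 252]
scene leaf_stamp [0.447, 0.272, 0.049] 0.69 [406 230]
scene leaf_top [0.238, 0.451, 0.078] 0.61 [490 200]
scene leaf_top [0.672, 0.279, 0.08] 0.56 [383 273]
scene square_top [0.542, -0.043, 0.085] 0.6 [284 206]
scene slip_jar [0.439, -0.127, 0.051] 0.56 [275 191]
scene cutter_ring [0.617, 0.014, 0.027] 0.61 [290 245]
scene wood_knife [0.638, -0.132, 0.027] 0.7 [237 233]
scene tool_pot [0.541, -0.429, 0.073] 0.98 [168 175]
scene glaze_bottle [0.668, -0.409, 0.064] 0.59 [145 201]
scene glaze_bottle [0.539, -0.43, 0.077] 0.53 [169 174]
scene slab [0.573, -0.022, 0.017] 0.84 [286 235]
1.1 [ 0.15215404 -0.55452338  0.25628925] [-3.38412375e-06  9.91050232e-01  1.33489465e-01 -1.85069302e-05] 0.9983565009235383 [-0.13353123 -1.64362607 -0.18883089]
```

```bash
python3 - <<'E'
import cv2
a=cv2.imread("pics/top0.png")[90:300,160:480]; cv2.imwrite("pics/topc.png",cv2.resize(a,None,fx=2.5,fy=2.5,interpolation=2))
a=cv2.imread("pics/scene0.png")[130:300,130:450]; cv2.imwrite("pics/scenec.png",cv2.resize(a,None,fx=2.5,fy=2.5,interpolation=2))
E
```

```text
(no output)
```

View pics/topc.png

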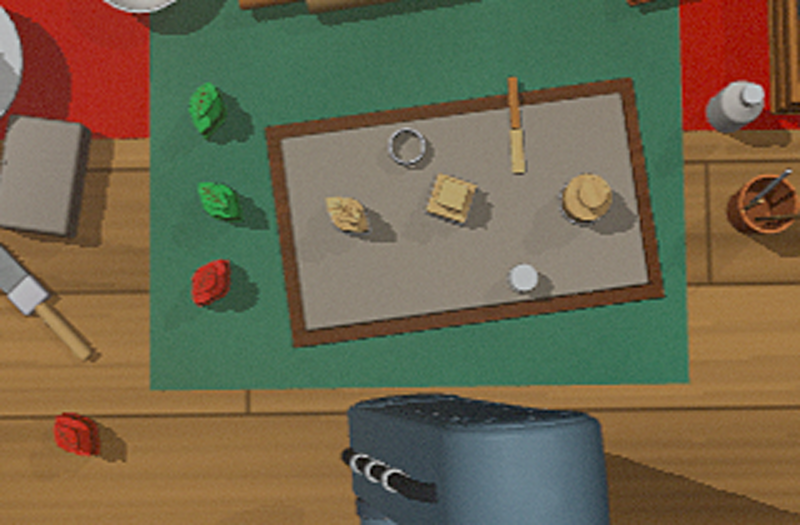

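View pics/scenec.png

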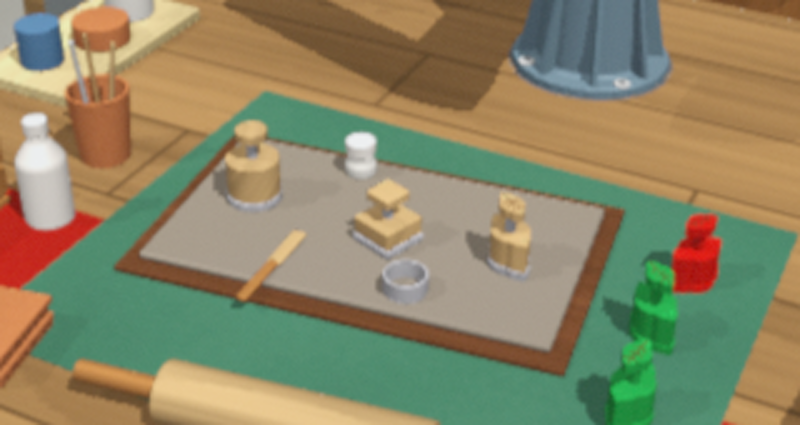

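The candidates for the leaf stamp are the pale one at top crop px (345,214), green ones at (206,107) and (218,200), and red ones at (210,283) and (75,435). Only the pale wooden one on the slab fits. The square stamp is at (453,197) and the round one at (588,197). I'll confirm this in one enlarged crop and read the cap centres from it.

```bash
python3 - <<'E'
import cv2,numpy as np
def crop(f,u,v,r=20,s=13):
    a=cv2.resize(cv2.imread(f)[v-r:v+r,u-r:u+r],(260,260),interpolation=cv2.INTER_CUBIC)
    for i in range(0,40,10):
        cv2.putText(a,str(u-r+i),(int((i+.5)*6.5),9),0,.3,(255,0,0)); cv2.putText(a,str(v-r+i),(0,int((i+.5)*6.5)+4),0,.3,(255,0,0))
        cv2.line(a,(int((i+.5)*6.5),10),(int((i+.5)*6.5),16),(0,0,255)); cv2.line(a,(20,int((i+.5)*6.5)),(26,int((i+.5)*6.5)),(0,0,255))
    return a
T="pics/top0.png";S="pics/scene0.png"
cv2.imwrite("pics/caps.png",np.vstack([np.hstack([crop(T,298,175),crop(T,394,168),crop(T,341,168)]),np.hstack([crop(S,334,220),crop(S,231,192),crop(S,286,214)])]))
E
```

```text
(no output)
```

View pics/caps.png

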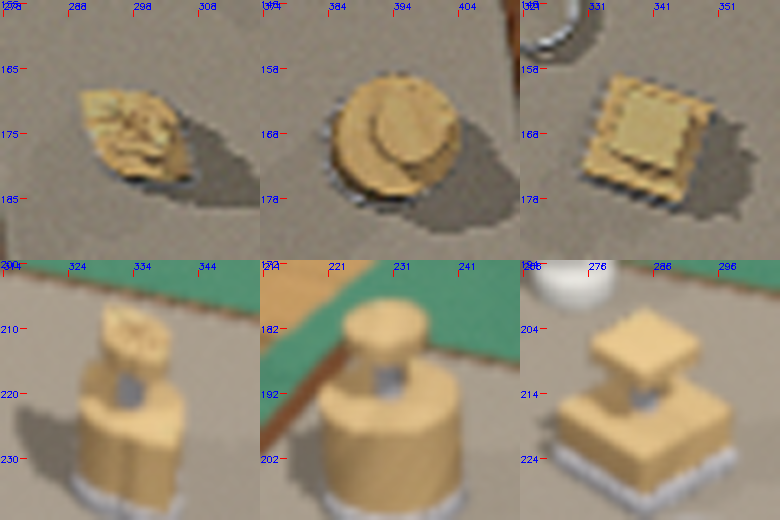

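The crop shows the pale wooden leaf stamp, with its leaf cap at top px (298,174) and scene px (335,210). The round cap is at (396.7,167.2) and (230,181), and the square cap at (341,167.7) and (285,206). Next I'll triangulate the caps.

```bash
python3 - <<'E'
from bench import *
import numpy as np
from scipy.spatial.transform import Rotation as R
P={n:camera(n) for n in("top","scene")}
print({n:sorted(P[n].keys()) for n in P})
C={"leaf":((297.9,174),(334.7,209.8),.0975),"round":((396.7,167.2),(229.9,180.7),.1095),"square":((341.1,167.7),(284.7,205.8),.0835)}
o=get_obs();q=o["eef_rot"];Rt=R.from_quat([q[1],q[2],q[3],q[0]]);print(Rt.as_matrix().round(3))
for k,(a,b,z) in C.items():
    A=np.zeros((3,3));B=np.zeros(3)
    for n,uv in(("top",a),("scene",b)):
        E=P[n]["extrinsics"];d=np.linalg.inv(P[n]["mtx"])@[*uv,1];d=E[:3,:3]@(d*[1,-1,-1]);d/=np.linalg.norm(d);c=E[:3,3]
        print(k,n,(c+d*(z-c[2])/d[2]).round(4)); M=np.eye(3)-np.outer(d,d);A+=M;B+=M@c
    x=np.linalg.solve(A,B);print(k,"tri",x.round(4),"tool shift",Rt.inv().apply(x-o["eef_pos"]).round(4))
print(o["q"])
E
```

```text
{'top': ['extrinsics', 'frame', 'mtx', 'shot'], 'scene': ['extrinsics', 'frame', 'mtx', 'shot']}
[[ 0.964  0.265 -0.   ]
 [ 0.265 -0.964  0.   ]
 [-0.    -0.    -1.   ]]
leaf top [0.5178 0.0897 0.0975]
leaf scene [0.5115 0.09   0.0975]
leaf tri [0.5169 0.0907 0.1011] tool shift [ 0.5225 -0.5257  0.1552]
round top [ 0.5339 -0.2215  0.1095]
round scene [ 0.5301 -0.221   0.1095]
round tri [ 0.5332 -0.2202  0.1115] tool shift [ 0.4559 -0.2216  0.1447]
square top [ 0.5377 -0.0479  0.0835]
square scene [ 0.5368 -0.0447  0.0835]
square tri [ 0.5371 -0.0465  0.0833] tool shift [ 0.5056 -0.3881  0.1729]
[-1.50931344e+00  1.80810861e-01  1.60697935e+00 -1.77603868e-05
  1.35380552e+00 -2.06289902e-01]
```

```bash
python3 -m jog '[0.52,-0.525,0.03,0,0,0,1, 0.52,-0.525,0.03,0,0,0,1, 0.52,-0.525,0.03,0,0,0,1, 0.52,-0.525,0.03,0,0,0,1, 0.52,-0.525,0.03,0,0,0,1, 0.52,-0.525,0.03,0,0,0,1, 0.52,-0.525,0.03,0,0,0,1, 0.52,-0.525,0.03,0,0,0,1, 0.52,-0.525,0.03,0,0,0,1, 0.52,-0.525,0.03,0,0,0,1, 0.52,-0.525,0.03,0,0,0,1, 0.52,-0.525,0.03,0,0,0,1, 0.52,-0.525,0.03,0,0,0,1, 0.52,-0.525,0.03,0,0,0,1, 0.52,-0.525,0.03,0,0,0,1, 0.52,-0.525,0.03,0,0,0,1, 0.52,-0.525,0.08,0,0,0,1, 0.52,-0.525,0.08,0,0,0,1, 0.52,-0.525,0.08,0,0,0,1, 0.52,-0.525,0.08,0,0,0,1]'
python3 - <<'E'
from bench import *
import cv2,numpy as np
p=camera("scene");q=camera("top")
cv2.imwrite("pics/hov.png",np.hstack([cv2.resize(p["frame"][140:260,270:400],(390,360),interpolation=2),cv2.resize(q["frame"][115:235,240:370],(390,360),interpolation=2)])[:,:,::-1])
o=get_obs();print(o["time_s"],o["eef_pos"],o["wrist_force"],o["torque"],o["opening"],o["q"])
E
```

```text
time_s: 3.7
eef_pos: [0.5159, 0.0892, 0.1783]
eef_rot: [0.0, 0.991, 0.133, 0.002]
wrist_force: [-0.3, 0.7, 0.6]
opening: -0.005
grasp_force: 0.0
3.8 [0.51562652 0.08928889 0.17785549] [0.36991599 0.47484847 0.47234832] [-0.04119028  0.00826168 -0.03468491] 0.0004888764718236906 [-5.55941681e-02  1.50849492e-01  1.81035864e+00  7.40163358e-06
  1.17776380e+00  1.24741428e+00]
```

View pics/hov.png

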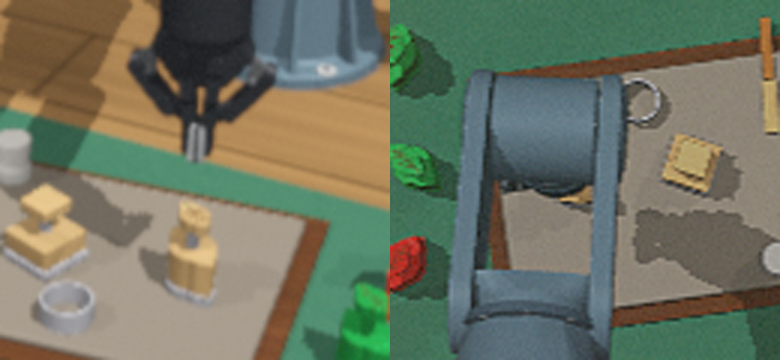

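Both views show the shut fingertips about 55 mm above the pale leaf cap, in line with it (scene crop tip at (198,160), cap at (194,215)). I'll go down in small steps and watch the force.

```bash
python3 -m jog '[0,0,0.01,0,0,0,1, 0,0,0.02,0,0,0,1, 0,0,0.03,0,0,0,1, 0,0,0.04,0,0,0,1, 0,0,0.043,0,0,0,1, 0,0,0.043,0,0,0,1, 0,0,0.043,0,0,0,1]'
python3 -m jog '[0,0,0.001,0,0,0,1, 0,0,0.002,0,0,0,1, 0,0,0.003,0,0,0,1]'
```

```text
time_s: 4.68
eef_pos: [0.515, 0.0894, 0.1337]
eef_rot: [0.0, 0.991, 0.133, 0.0]
wrist_force: [0.3, -0.2, -0.3]
opening: -0.004
grasp_force: 0.0
time_s: 5.05
eef_pos: [0.5147, 0.0894, 0.1303]
eef_rot: [0.0, 0.991, 0.134, 0.0]
wrist_force: [0.6, -0.3, 0.2]
opening: -0.003
grasp_force: 0.0
```

```bash
python3 -m jog '[0,0,0.001,0,0,0,1, 0,0,0.002,0,0,0,1, 0,0,0.003,0,0,0,1]'
python3 -m jog '[0,0,0.001,0,0,0,1, 0,0,0.002,0,0,0,1]'
```

```text
time_s: 5.42
eef_pos: [0.5147, 0.0894, 0.1272]
eef_rot: [-0.0, 0.991, 0.133, -0.0]
wrist_force: [0.2, -0.3, -0.3]
opening: -0.002
grasp_force: 0.0
time_s: 5.68
eef_pos: [0.5147, 0.0894, 0.1252]
eef_rot: [0.0, 0.991, 0.134, -0.0]
wrist_force: [-0.1, -0.4, 0.5]
opening: -0.001
grasp_force: 0.0
```

```bash
python3 -m jog '[0,0,0.001,0,0,0,1, 0,0,0.002,0,0,0,1]'
```

```text
time_s: 5.92
eef_pos: [0.5147, 0.0894, 0.1232]
eef_rot: [-0.0, 0.991, 0.133, 0.0]
wrist_force: [-0.7, 0.3, 0.5]
opening: -0.001
grasp_force: 0.0
```

```bash
python3 -m jog '[0,0,0.001,0,0,0,1, 0,0,0.002,0,0,0,1]'
```

```text
time_s: 6.18
eef_pos: [0.5147, 0.0894, 0.1214]
eef_rot: [0.0, 0.991, 0.134, -0.0]
wrist_force: [-1.7, 0.6, 2.1]
opening: 0.002
grasp_force: 1.3
```

Contact came at TCP z of about 0.1225, as expected. I'll press 6.5 mm more, with a check on the way.

```bash
python3 -m jog '[0,0,0.001,0,0,0,1, 0,0,0.002,0,0,0,1, 0,0,0.003,0,0,0,1]'
```

```text
time_s: 6.55
eef_pos: [0.5148, 0.0894, 0.1183]
eef_rot: [0.0, 0.991, 0.134, 0.0]
wrist_force: [-0.1, 0.2, 2.9]
opening: -0.0
grasp_force: 1.3
```

```bash
python3 -m jog '[0,0,0.001,0,0,0,1, 0,0,0.002,0,0,0,1, 0,0,0.003,0,0,0,1, 0,0,0.004,0,0,0,1]'; python3 -m jog '[0,0,-0.01,0,0,0,1, 0,0,-0.03,0,0,0,1, 0,0,-0.06,0,0,0,1, 0,0,-0.06,0,0,0,1]'
python3 - <<'E'
from bench import *
import numpy as np
from scipy.spatial.transform import Rotation as R
o=get_obs();q=o["eef_rot"];Rt=R.from_quat([q[1],q[2],q[3],q[0]]);print(o["eef_pos"])
print(Rt.inv().apply(np.array([.533,-.221,.160])-o["eef_pos"]))
E
```

```text
time_s: 7.05
eef_pos: [0.5148, 0.0894, 0.1142]
eef_rot: [0.0, 0.991, 0.133, 0.0]
wrist_force: [-0.7, -0.4, 3.0]
opening: 0.005
grasp_force: 1.3
time_s: 7.55
eef_pos: [0.5167, 0.0893, 0.1772]
eef_rot: [0.001, 0.991, 0.134, 0.003]
wrist_force: [-0.3, 0.5, -0.1]
opening: -0.002
grasp_force: 0.0
[0.51666506 0.08931495 0.17722741]
[-0.06649113  0.30353707  0.01741155]
```

Leaf is down about 8 mm. Now the round stamp.

```bash
python3 -m jog '[-0.065,0.304,0,0,0,0,1, -0.065,0.304,0,0,0,0,1, -0.065,0.304,0,0,0,0,1, -0.065,0.304,0,0,0,0,1, -0.065,0.304,0,0,0,0,1, -0.065,0.304,0,0,0,0,1, -0.065,0.304,0,0,0,0,1, -0.065,0.304,0.015,0,0,0,1, -0.065,0.304,0.03,0,0,0,1, -0.065,0.304,0.03,0,0,0,1, -0.065,0.304,0.03,0,0,0,1]'
python3 - <<'E'
from bench import *
import cv2,numpy as np
p=camera("scene")
cv2.imwrite("pics/hov2.png",np.hstack([cv2.resize(p["frame"][130:230,170:300],(390,300),interpolation=2),cv2.resize(p["frame"][160:260,270:400],(390,300),interpolation=2)])[:,:,::-1])
E
```

```text
time_s: 8.93
eef_pos: [0.5326, -0.2205, 0.1441]
eef_rot: [-0.0, 0.991, 0.134, -0.0]
wrist_force: [-0.0, 0.0, 1.0]
opening: 0.001
grasp_force: 0.0
```

View pics/hov2.png

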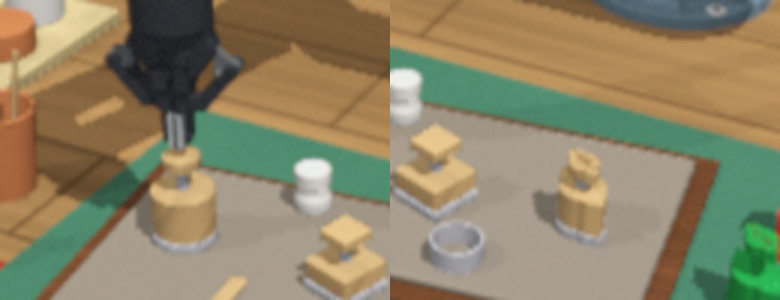

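The picture shows the tips centred just above the round cap (left crop (178,150)). The leaf cap is visibly lower and its stamp is still upright (right crop (582,195)). Contact is expected at z of about 0.1345.

```bash
python3 -m jog '[0,0,0.002,0,0,0,1, 0,0,0.004,0,0,0,1, 0,0,0.006,0,0,0,1, 0,0,0.007,0,0,0,1, 0,0,0.008,0,0,0,1]'
```

```text
time_s: 9.6
eef_pos: [0.5325, -0.221, 0.1362]
eef_rot: [0.0, 0.991, 0.133, -0.0]
wrist_force: [-0.7, 0.6, 0.0]
opening: -0.001
grasp_force: 0.0
```

```bash
python3 -m jog '[0,0,0.001,0,0,0,1, 0,0,0.002,0,0,0,1]'
```

```text
time_s: 9.85
eef_pos: [0.5325, -0.221, 0.1345]
eef_rot: [0.0, 0.991, 0.134, 0.0]
wrist_force: [-1.4, -0.6, 1.9]
opening: 0.002
grasp_force: 1.3
```

```bash
python3 -m jog '[0,0,0.001,0,0,0,1, 0,0,0.002,0,0,0,1]'
```

```text
time_s: 10.1
eef_pos: [0.5325, -0.221, 0.1324]
eef_rot: [0.0, 0.991, 0.134, 0.0]
wrist_force: [-0.4, 1.1, 2.6]
opening: -0.001
grasp_force: 1.3
```

```bash
python3 -m jog '[0,0,0.001,0,0,0,1, 0,0,0.002,0,0,0,1, 0,0,0.003,0,0,0,1, 0,0,0.004,0,0,0,1, 0,0,0.005,0,0,0,1]'; python3 -m jog '[0,0,-0.01,0,0,0,1, 0,0,-0.03,0,0,0,1, 0,0,-0.05,0,0,0,1, 0,0,-0.05,0,0,0,1, 0.051,-0.1665,-0.05,0,0,0,1, 0.051,-0.1665,-0.05,0,0,0,1, 0.051,-0.1665,-0.05,0,0,0,1, 0.051,-0.1665,-0.05,0,0,0,1, 0.051,-0.1665,-0.05,0,0,0,1, 0.051,-0.1665,-0.03,0,0,0,1, 0.051,-0.1665,-0.01,0,0,0,1, 0.051,-0.1665,0.005,0,0,0,1, 0.051,-0.1665,0.005,0,0,0,1, 0.051,-0.1665,0.005,0,0,0,1]'
python3 - <<'E'
from bench import *
import cv2,numpy as np
p=camera("scene")
cv2.imwrite("pics/hov3.png",cv2.resize(p["frame"][140:260,190:370],(720,480),interpolation=2)[:,:,::-1])
E
```

```text
time_s: 10.72
eef_pos: [0.5325, -0.221, 0.1273]
eef_rot: [0.0, 0.991, 0.133, 0.0]
wrist_force: [-1.4, -0.2, 2.2]
opening: 0.001
grasp_force: 1.3
time_s: 12.48
eef_pos: [0.538, -0.0475, 0.1228]
eef_rot: [0.0, 0.991, 0.133, 0.0]
wrist_force: [0.2, 0.3, 0.0]
opening: -0.001
grasp_force: 0.0
```

View pics/hov3.png

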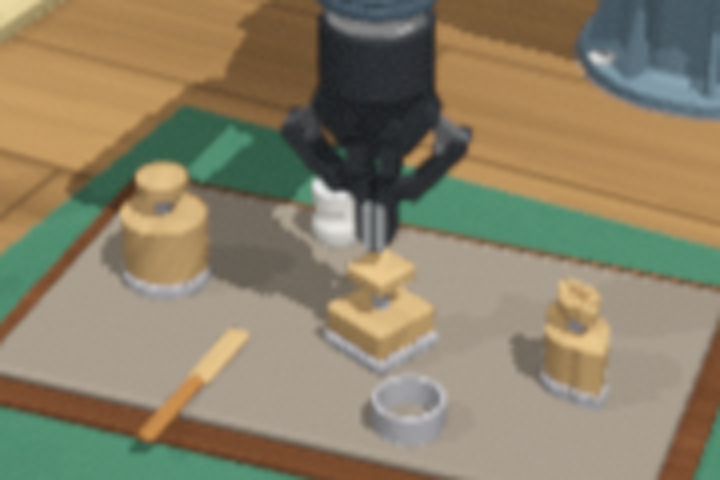

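The tips (375,245) are above the square cap (380,270). The round (165,180) and leaf (578,295) caps are down and all the stamps stand upright. Contact is expected at z of about 0.1085.

```bash
python3 -m jog '[0,0,0.003,0,0,0,1, 0,0,0.006,0,0,0,1, 0,0,0.009,0,0,0,1, 0,0,0.011,0,0,0,1, 0,0,0.012,0,0,0,1]'
```

```text
time_s: 13.15
eef_pos: [0.5375, -0.0469, 0.1101]
eef_rot: [-0.0, 0.991, 0.134, -0.0]
wrist_force: [0.1, 0.3, 0.4]
opening: 0.002
grasp_force: 0.0
```

```bash
python3 -m jog '[0,0,0.001,0,0,0,1, 0,0,0.002,0,0,0,1]'
```

```text
time_s: 13.4
eef_pos: [0.5377, -0.047, 0.1084]
eef_rot: [0.0, 0.991, 0.134, 0.0]
wrist_force: [-0.7, 0.9, 2.7]
opening: 0.003
grasp_force: 1.3
```

```bash
python3 -m jog '[0,0,0.001,0,0,0,1, 0,0,0.002,0,0,0,1]'
```

```text
time_s: 13.65
eef_pos: [0.5377, -0.047, 0.1065]
eef_rot: [0.0, 0.991, 0.133, 0.0]
wrist_force: [-1.2, 0.1, 2.1]
opening: -0.002
grasp_force: 1.3
```

```bash
python3 -m jog '[0,0,0.001,0,0,0,1, 0,0,0.002,0,0,0,1, 0,0,0.003,0,0,0,1, 0,0,0.004,0,0,0,1, 0,0,0.005,0,0,0,1, 0,0,0.005,0,0,0,1]'; python3 -m jog '[0,0,-0.01,0,0,0,1, 0,0,-0.03,0,0,0,1, 0,0,-0.08,0,0,0,1, 0,0,-0.13,0,0,0,1, 0,0,-0.15,0,0,0,1, 0,0,-0.15,0,0,0,1, -0.15,0,-0.15,0,0,0,1, -0.15,0,-0.15,0,0,0,1, -0.15,0,-0.15,0,0,0,1, -0.15,0,-0.15,0,0,0,1, -0.15,0,-0.15,0,0,0,1, -0.15,0,-0.15,0,0,0,1]'
python3 - <<'E'
from bench import *
import cv2,numpy as np
p=camera("scene")
cv2.imwrite("pics/end.png",cv2.resize(p["frame"][140:260,190:370],(720,480),interpolation=2)[:,:,::-1])
E
```

```text
time_s: 14.4
eef_pos: [0.5376, -0.047, 0.1011]
eef_rot: [0.0, 0.991, 0.133, 0.0]
wrist_force: [0.7, 0.4, 1.2]
opening: -0.002
grasp_force: 0.4
time_s: 15.9
eef_pos: [0.3936, -0.0864, 0.251]
eef_rot: [-0.0, 0.991, 0.134, -0.0]
wrist_force: [0.3, -0.1, -0.5]
opening: 0.0
grasp_force: 0.0
```

View pics/end.png

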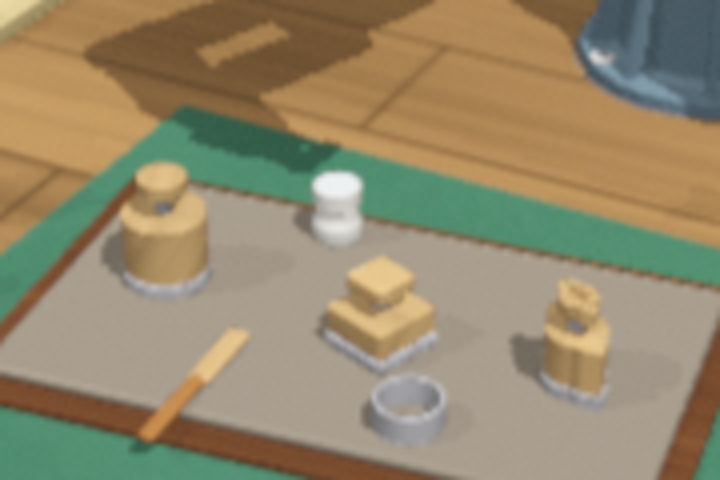

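All three caps are about half way down: round (162,180), square (380,280) and leaf (578,295). The stamps are upright, nothing has shifted and the arm is clear.

```bash
python3 -c "from bench import *; print(hand_in())"
```

```text
the job is handed in; nothing more can be done
None
```

I pressed the leaf, round and square plungers in that order, each about 8 mm down of 16 mm by fingertip travel after contact; the last picture shows the stamps upright and in place, the arm is clear, and the job is handed in (no verdict came back).

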